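Flip the stock tags of the bushing bins

ROBOT

A 6-joint arm with a two-finger parallel gripper is mounted at the origin on the work surface. World frame = base frame: x ahead of the robot, y to its left, z up, the work surface at z = 0. Lengths are in m, angles in rad, forces in N, time in s.
With the tool pointing down it reaches from about 0.35 to 0.975 m from the base axis. Payload 4.9 kg.
Tool frame: the origin (TCP) lies on the mounting face of the last link; the fingertips stand 173 mm ahead of it and the grasp point (between the pads) lies ctrl.pinch_z ahead of it (ctrl.pinch_z is the distance from the TCP to the grasp point, in m); z points along the fingers, y is the line along which they close (so a half turn about z gives the same grasp; the last joint's range is limited). The gripper opens to 85 mm and grips with 20 to 120 N. Pads are 22 mm wide; open, the fingers measure 114 mm over their backs; the gripper's body (76 mm by 85 mm) begins 54 mm behind the grasp point. The pads swing forward as they close: fully open they stand 13 mm farther back than shut.
Start: joints at [-1.358, 0.053, 1.613, -0, 1.476, -0.119], TCP at [0.204, -0.591, 0.405] pointing down, gripper open.
Joint ranges: [-3.01, 3.01], [-1.01, 2.22], [0.06, 2.58], [-1.02, 4.17], [0.09, 2.62], [-3.14, 3.14]. Speed limits (rad/s): [2.57, 2.57, 3.14, 3.14, 3.14, 3.14].

INTERFACE

Orientations are given as a rotation vector (axis times angle).
In Python, from station import telemetry, eyes, ctrl gives the robot as it stands.
- The arm moves only by the tool apply_moves, never from a script. Its argument "plan" is a list of rows, each a list of 5 numbers: the finger opening in m, from 0 to 0.0854, then the shift along the tool's x, y, z in m, then the turn about the tool's z in rad. In form: [[jaw, x, y, z, roll], ...]. A call has 1 to 12 rows; each row is the pose to reach, as a shift and turn from the pose commanded when the call began, along the tool's axes at that moment; what a row does not reach only later rows make up. A row lasts 1/12 s, in which the tool goes at most 41.7 mm and 7.16 degrees, less where a joint would pass 70% of its speed; a pose out of reach is approached as far as the arm can. A call with a gripper value outside its range is refused whole. The fingers move at their own pace and stop on an object; "newtons" is the grip in N (left out, the last holds). Time passes only in rows, so rows that repeat a pose let the fingers close. It gives the time, the measured TCP pose, the force, the opening and the grip force at its end, in the units of the state.
- telemetry.get_obs(): the state, without advancing time (a new reading comes with each control period).
- eyes.get_image(name): name is "scene" or "top" or "wrist"; returns a dict with "img" (400x640x3 uint8, blue, green, red), "range_z" (400x640 float32, m along the optical axis (not along the pixel's ray), 0 where there is no reading), "K" (3x3 intrinsics, pixels), "dist_coeffs" ([k1, k2, p1, p2, k3] as OpenCV has them; the pictures are not rectified), "pose" (4x4, takes a point from camera to world coordinates); the wrist camera has in their place "hand_eye" (4x4, takes a point from camera to tool coordinates, whose origin is the TCP and whose axes are the flange's). Camera axes: x right, y down, z forward; pixel columns grow to the right and rows downward; lengths in m; the calibration is good to about 2 mm. A picture is of the moment at which its call begins: read the wrist's pose just before it.
- ctrl.finish_job(): hands the job in; it is judged then, once.
Trained networks look in a picture, given as the dict that the camera call returned (one of the last four; its "shot" number tells which), for a name from the list of things; names that differ only in an ending like _2 or _b are one class to them, and where a whole thing is asked for, a point or a joint stands for the part that bears it (a point fixed in the world has none). Each returns a list of dicts, best first, with "confidence" (0 to 1); they miss things now and then, are a little off and sometimes report something else, mostly with a low value. They report only what shows in the picture. A call takes as long as a camera call.
- eyes.search_frame(thing, picture): "box" ([left, top, right, bottom] in pixels, round what is visible of it).
- eyes.outline_of(thing, picture): "region" (400x640 bool, what is visible of it) and "box" ([left, top, right, bottom] in pixels, round what is visible of it).
- eyes.tip_of(thing, picture): "point" ([column, row] in pixels: a listed point, or the origin of a listed thing).
The state is a dict: "t": time; "q": joint angles; "dq": joint speeds; "effort": joint torques, N m; "tool_pos": TCP position; "tool_rot": TCP orientation; "contact_force": force on the tool from outside, world axes, zero at the start; "wrist_torque": the same for the moment, N m; "opening": finger opening in m; "grip_force": force on a finger pad.
Only numpy, scipy, OpenCV 4.12 (cv2) and the standard library are available. Lean on these libraries where they do the work, as an engineer would, in place of code of your own. Each camera call takes 0.05 s, during which the arm holds its last target. There are 200 camera calls.

TASK

On the inspection bench, four hinged stock tags stand in a row, each in front of its own parts bin. With the fingertips, push over whichever tags are wrong, so that the tags of the two bins heaped full of bushings lean fully towards their bins, ring mark up, and the tags of the two bins that are not full lean fully towards the robot, bar mark up. Pick nothing up, and leave the bins and the loose gauges where they stand.

Things in the scene. Friction and masses are not known exactly. Their poses are not given: they have to be found in the camera images.
- board: Flat grey board, 300 mm (x) by 370 mm (y) by 10 mm thick, fixed to the bench; origin at the centre of its underside, on the bench. Its x axis points away from the robot, from the row of tags to the row of bins (the board may be turned up to about 12 degrees); all brackets and bins are turned with it.
- tag_1_hinge (a point): Middle of the hinge axis of tag 1, 30 mm above the bench, fixed. x axis: level, square to the hinge, pointing to the bins; y axis: along the hinge. The tag's own bin is straight ahead along x, its centre about 155 mm away. Tags are 85 mm apart along y, in any order. The fixed bracket is 64 mm wide (y), 36 mm deep (x) and reaches 9 mm above the axis.
- tag_1 (a joint): Angle (rad) of tag 1, a white plate 46 mm wide, 5 mm thick, reaching 50 mm from its hinge. 0: on its stop, leaning 37 degrees from upright to the robot, black BAR mark on its upper face; 0.65: upright; 1.30: on its other stop, leaning 37 degrees to its bin, black RING up. Its free edge is then 30 mm beside and 40 mm above the hinge. Stiff hinge (0.02 N m): stays where left; 1 N moves it.
- tag_2_hinge (a point): Middle of the hinge axis of tag 2, 30 mm above the bench, fixed. x axis: level, square to the hinge, pointing to the bins; y axis: along the hinge. The tag's own bin is straight ahead along x, its centre about 155 mm away. Tags are 85 mm apart along y, in any order. The fixed bracket is 64 mm wide (y), 36 mm deep (x) and reaches 9 mm above the axis.
- tag_2 (a joint): Angle (rad) of tag 2, a white plate 46 mm wide, 5 mm thick, reaching 50 mm from its hinge. 0: on its stop, leaning 37 degrees from upright to the robot, black BAR mark on its upper face; 0.65: upright; 1.30: on its other stop, leaning 37 degrees to its bin, black RING up. Its free edge is then 30 mm beside and 40 mm above the hinge. Stiff hinge (0.02 N m): stays where left; 1 N moves it.
- tag_3_hinge (a point): Middle of the hinge axis of tag 3, 30 mm above the bench, fixed. x axis: level, square to the hinge, pointing to the bins; y axis: along the hinge. The tag's own bin is straight ahead along x, its centre about 155 mm away. Tags are 85 mm apart along y, in any order. The fixed bracket is 64 mm wide (y), 36 mm deep (x) and reaches 9 mm above the axis.
- tag_3 (a joint): Angle (rad) of tag 3, a white plate 46 mm wide, 5 mm thick, reaching 50 mm from its hinge. 0: on its stop, leaning 37 degrees from upright to the robot, black BAR mark on its upper face; 0.65: upright; 1.30: on its other stop, leaning 37 degrees to its bin, black RING up. Its free edge is then 30 mm beside and 40 mm above the hinge. Stiff hinge (0.02 N m): stays where left; 1 N moves it.
- tag_4_hinge (a point): Middle of the hinge axis of tag 4, 30 mm above the bench, fixed. x axis: level, square to the hinge, pointing to the bins; y axis: along the hinge. The tag's own bin is straight ahead along x, its centre about 155 mm away. Tags are 85 mm apart along y, in any order. The fixed bracket is 64 mm wide (y), 36 mm deep (x) and reaches 9 mm above the axis.
- tag_4 (a joint): Angle (rad) of tag 4, a white plate 46 mm wide, 5 mm thick, reaching 50 mm from its hinge. 0: on its stop, leaning 37 degrees from upright to the robot, black BAR mark on its upper face; 0.65: upright; 1.30: on its other stop, leaning 37 degrees to its bin, black RING up. Its free edge is then 30 mm beside and 40 mm above the hinge. Stiff hinge (0.02 N m): stays where left; 1 N moves it.
- bin_a: Loose open grey plastic bin, 100 mm (x) by 70 mm (y) by 45 mm high, standing on the board behind a tag; heaped FULL of steel bushings that stand up to 56 mm above its underside, about 0.5 kg. Origin at the centre of its underside. The bins stand in the row in any order. Not to be moved.
- bin_b: Loose open grey plastic bin, 100 mm (x) by 70 mm (y) by 45 mm high, standing on the board behind a tag; heaped FULL of steel bushings that stand up to 56 mm above its underside, about 0.5 kg. Origin at the centre of its underside. The bins stand in the row in any order. Not to be moved.
- bin_c: Loose open grey plastic bin, 100 mm (x) by 70 mm (y) by 45 mm high, standing on the board behind a tag; EMPTY, about 0.15 kg. Origin at the centre of its underside. The bins stand in the row in any order. Not to be moved.
- bin_d: Loose open grey plastic bin, 100 mm (x) by 70 mm (y) by 45 mm high, standing on the board behind a tag; NOT full: a single bushing lies in it, about 0.15 kg. Origin at the centre of its underside. The bins stand in the row in any order. Not to be moved.
- ring_gauge_mid (a point): Centre of a loose steel ring gauge lying on the bench beside the board, 60 mm outside, 32 mm inside diameter, 22 mm high. Not to be moved.
- plug_gauge_mid (a point): Centre of a loose steel plug gauge standing on the bench beside the board, 32 mm across at its foot, 55 mm high. Not to be moved.
- block_case_mid (a point): Centre of a loose dark wooden gauge-block case on the bench beside the board, 90 by 55 by 30 mm high. Not to be moved.

How it is judged:
At the end, for the whole second after the job is handed in: The tag in front of each of the two full bins leans to its bin (joint above 1.05 rad of 1.30), the tag in front of each of the other two bins leans to the robot (joint below 0.25 rad), all tags at rest; each bin and loose gauge is within 20 mm of where it began (((y of bin_a in the frame of tag_1_hinge between -0.042 and 0.042 m and value of joint tag_1 above 1.05 rad) or (y of bin_b in the frame of tag_1_hinge between -0.042 and 0.042 m and value of joint tag_1 above 1.05 rad) or (y of bin_c in the frame of tag_1_hinge between -0.042 and 0.042 m and value of joint tag_1 below 0.25 rad) or (y of bin_d in the frame of tag_1_hinge between -0.042 and 0.042 m and value of joint tag_1 below 0.25 rad)) and velocity of joint tag_1 between -0.1 and 0.1 rad/s and ((y of bin_a in the frame of tag_2_hinge between -0.042 and 0.042 m and value of joint tag_2 above 1.05 rad) or (y of bin_b in the frame of tag_2_hinge between -0.042 and 0.042 m and value of joint tag_2 above 1.05 rad) or (y of bin_c in the frame of tag_2_hinge between -0.042 and 0.042 m and value of joint tag_2 below 0.25 rad) or (y of bin_d in the frame of tag_2_hinge between -0.042 and 0.042 m and value of joint tag_2 below 0.25 rad)) and velocity of joint tag_2 between -0.1 and 0.1 rad/s and ((y of bin_a in the frame of tag_3_hinge between -0.042 and 0.042 m and value of joint tag_3 above 1.05 rad) or (y of bin_b in the frame of tag_3_hinge between -0.042 and 0.042 m and value of joint tag_3 above 1.05 rad) or (y of bin_c in the frame of tag_3_hinge between -0.042 and 0.042 m and value of joint tag_3 below 0.25 rad) or (y of bin_d in the frame of tag_3_hinge between -0.042 and 0.042 m and value of joint tag_3 below 0.25 rad)) and velocity of joint tag_3 between -0.1 and 0.1 rad/s and ((y of bin_a in the frame of tag_4_hinge between -0.042 and 0.042 m and value of joint tag_4 above 1.05 rad) or (y of bin_b in the frame of tag_4_hinge between -0.042 and 0.042 m and value of joint tag_4 above 1.05 rad) or (y of bin_c in the frame of tag_4_hinge between -0.042 and 0.042 m and value of joint tag_4 below 0.25 rad) or (y of bin_d in the frame of tag_4_hinge between -0.042 and 0.042 m and value of joint tag_4 below 0.25 rad)) and velocity of joint tag_4 between -0.1 and 0.1 rad/s and distance of each of bin_a, bin_b, bin_c, bin_d, ring_gauge_mid, plug_gauge_mid, block_case_mid from where it was at the start of the episode below 0.02 m); the robot touches nothing.
It fails at once if a bin is lifted, tipped or shifted by more than 20 mm (distance of any of bin_a, bin_b, bin_c, bin_d from where it was at the start of the episode above 0.02 m or angle between any of bin_a, bin_b, bin_c, bin_d's own z axis and vertical above 0.2 rad).
It fails at once if a loose gauge or its case is lifted or shifted by more than 20 mm (distance of any of ring_gauge_mid, plug_gauge_mid, block_case_mid from where it was at the start of the episode above 0.02 m).
It also fails if it takes over 51 s, if anything falls off the work surface, if the arm or the gripper's body presses on something with over 40 N, if the wrist force passes 120 N, or if a joint passes its speed limit or range.

## Working session

There is one attempt and no reset: what is moved stays moved. The work goes in short steps, Python scripts to look and compute and a tool call to move; the robot and the scene stay as the last step left them, time stands still between calls to the robot, and variables do not carry over. Pictures are saved under pics/ and viewed, at most 10 in all, crops included, and the job is handed in when it is done.

Besides the shell and the picture viewer there is one more tool, called after "Request:" as name([rows], argument=value, ...), one row to a line, values as JSON. apply_moves: Moves the arm, as the interface text tells. Its arguments: {"type":"object","properties":{"plan":{"type":"array","items":{"type":"array","items":{"type":"number"}}},"newtons":{"type":"number"}},"required":["plan"]}

```bash
mkdir -p pics; cat > h.py <<'E'
import numpy as np, cv2
from scipy.spatial.transform import Rotation as R
from station import telemetry, eyes, ctrl
def pose_of(p,obs=None):
    if 'pose' in p: return np.array(p['pose'])
    T=np.eye(4);T[:3,:3]=R.from_rotvec(obs['tool_rot']).as_matrix();T[:3,3]=obs['tool_pos']
    return T@np.array(p['hand_eye'])
def cloud(p,obs=None):
    z=p['range_z'];v,u=np.mgrid[0:z.shape[0],0:z.shape[1]]
    uv=np.stack([u,v],-1).reshape(-1,1,2).astype(np.float64)
    n=cv2.undistortPoints(uv,np.array(p['K'],float),np.array(p['dist_coeffs'],float)).reshape(z.shape+(2,))
    c=np.concatenate([n*z[...,None],z[...,None]],-1);T=pose_of(p,obs)
    w=c@T[:3,:3].T+T[:3,3]; w[z<=0]=np.nan
    return w
E
python3 - <<'E'
from h import *
o=telemetry.get_obs();print(o['t'],o['tool_pos'],o['tool_rot'],ctrl.pinch_z)
for n in ['top','scene']:
    p=eyes.get_image(n);cv2.imwrite(f'pics/{n}.png',p['img']);w=cloud(p)
    for th in ['tag_1','bin_a','bin_c','bin_d','board','plug_gauge_mid','ring_gauge_mid','block_case_mid']:
        for d in eyes.outline_of(th,p)[:5]:
            if d['confidence']<.3: continue
            m=d['region'];pts=w[m];print(n,th,round(d['confidence'],2),np.round(d['box']),np.nanmedian(pts,0).round(3),np.nanpercentile(pts,[3],axis=0).round(3),np.nanpercentile(pts,[97],axis=0).round(3))
    print([ (np.round(d['point']),round(d['confidence'],2)) for d in eyes.tip_of('tag_1_hinge',p)])
E
```

```text
0.0 [ 0.20352545 -0.59064346  0.40344229] [-3.09642155e+00 -5.18404480e-01  1.47636031e-04] 0.1547
top tag_1 0.89 [250. 230. 277. 241.] [0.527 0.121 0.059] [[0.515 0.099 0.034]] [[0.542 0.142 0.075]]
top tag_1 0.82 [207. 215. 233. 233.] [0.556 0.205 0.057] [[0.541 0.184 0.033]] [[0.57  0.227 0.073]]
top tag_1 0.69 [293. 231. 319. 241.] [0.528 0.036 0.059] [[0.515 0.014 0.036]] [[0.541 0.058 0.074]]
top tag_1 0.64 [336. 228. 360. 242.] [ 0.527 -0.048  0.059] [[ 0.514 -0.069  0.034]] [[ 0.542 -0.027  0.074]]
top bin_a 0.94 [330. 131. 366. 179.] [ 0.695 -0.047  0.048] [[ 0.647 -0.08   0.028]] [[ 0.745 -0.014  0.062]]
top bin_a 0.62 [248. 127. 287. 183.] [0.694 0.118 0.048] [[0.648 0.084 0.017]] [[0.746 0.153 0.063]]
top bin_a 0.56 [286. 127. 324. 181.] [0.704 0.037 0.014] [[0.649 0.003 0.01 ]] [[0.747 0.068 0.056]]
top bin_c 0.94 [330. 131. 366. 179.] [ 0.695 -0.047  0.048] [[ 0.647 -0.08   0.028]] [[ 0.745 -0.014  0.062]]
top bin_c 0.62 [248. 127. 287. 183.] [0.694 0.118 0.048] [[0.648 0.084 0.017]] [[0.746 0.153 0.063]]
top bin_c 0.56 [286. 127. 324. 181.] [0.704 0.037 0.014] [[0.649 
[... 2580 characters left out ...]
583 -0.03   0.011] [[ 0.459 -0.108  0.003]] [[0.752 0.244 0.013]]
scene board 0.4 [313. 150. 334. 175.] [0.53  0.118 0.055] [[0.476 0.096 0.011]] [[0.542 0.148 0.074]]
scene plug_gauge_mid 0.81 [199. 205. 213. 231.] [ 0.506 -0.195  0.027] [[ 0.493 -0.206  0.006]] [[ 0.513 -0.18   0.056]]
scene ring_gauge_mid 0.75 [380. 145. 407. 163.] [0.58  0.333 0.019] [[0.55  0.316 0.002]] [[0.607 0.368 0.025]]
scene ring_gauge_mid 0.52 [295. 205. 359. 262.] [ 0.71  -0.066  0.048] [[ 0.65  -0.085  0.015]] [[ 0.748 -0.016  0.063]]
scene block_case_mid 0.76 [232. 243. 291. 293.] [ 0.677 -0.194  0.031] [[ 0.624 -0.215  0.005]] [[ 0.709 -0.161  0.033]]
[(array([271., 201.]), 0.7), (array([262., 262.]), 0.28)]
```

```bash
python3 -c "
import cv2
a=cv2.imread('pics/top.png')[110:270,130:440];cv2.imwrite('pics/c1.png',cv2.resize(a,(775,400),interpolation=2))"
```

```text
(no output)
```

View pics/c1.png

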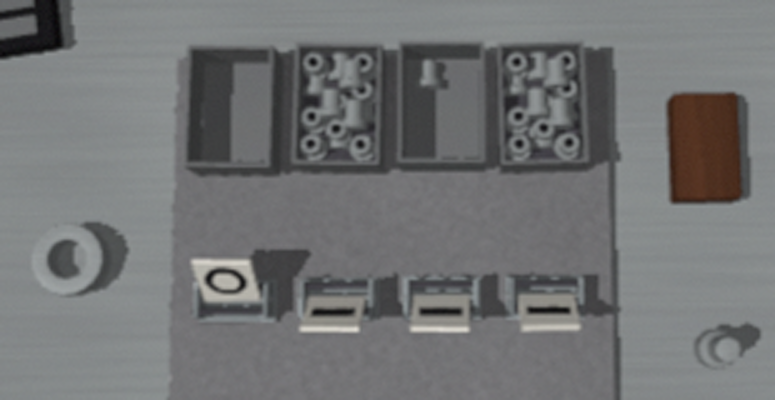

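The top view crop shows these bins, left to right: empty, full, one bushing, full. The tags read ring, bar, bar, bar, so the tags at y ≈ .205, .12 and -.05 are wrong. The board's yaw is about 0 and the hinges are at x ≈ .543.

Request:
apply_moves([
  [0,0.428,-0.424,0,0.332],
  [0,0.428,-0.424,0,0.332],
  [0,0.428,-0.424,0,0.332],
  [0,0.428,-0.424,0,0.332],
  [0,0.428,-0.424,0,0.332],
  [0,0.428,-0.424,0,0.332],
  [0,0.428,-0.424,0,0.332],
  [0,0.428,-0.424,0,0.332],
  [0,0.428,-0.424,0,0.332],
  [0,0.428,-0.424,0,0.332],
  [0,0.428,-0.424,0,0.332],
  [0,0.428,-0.424,0,0.332],
])

```text
t: 2.0
tool_pos: [0.4251, -0.1404, 0.4051]
tool_rot: [3.141, -0.001, 0.002]
contact_force: [1.5, -0.1, 0.2]
opening: -0.0
grip_force: 0.0
```

Request:
apply_moves([
  [0,0.035,-0.09,0.08,0],
  [0,0.035,-0.09,0.08,0],
  [0,0.035,-0.09,0.08,0],
  [0,0.035,-0.09,0.08,0],
  [0,0.035,-0.09,0.08,0],
  [0,0.035,-0.09,0.08,0],
])

```text
t: 2.5
tool_pos: [0.46, -0.0526, 0.3252]
tool_rot: [3.141, 0.001, 0.001]
contact_force: [-0.1, -0.4, -0.1]
opening: -0.0001
grip_force: 0.0
```

```bash
python3 - <<'E'
from h import *
o=telemetry.get_obs();print(o['t'],o['tool_pos'])
for n in ['scene','top']:
    p=eyes.get_image(n);w=cloud(p);cv2.imwrite(f'pics/{n}2.png',p['img'])
    tp=np.array(o['tool_pos']);m=(abs(w[...,0]-tp[0])<.03)&(abs(w[...,1]-tp[1])<.03)&(w[...,2]>.095)&(w[...,2]<.23)
    q=w[m];print(n,len(q));
    if len(q):
        print(np.nanpercentile(q[:,2],[0,1,5]))
        lo=q[q[:,2]<np.nanmin(q[:,2])+.03];print(lo.min(0),lo.max(0))
E
```

```text
2.5 [ 0.45999281 -0.05259573  0.32523436]
scene 624
[0.15343569 0.15537865 0.16197221]
[ 0.447493   -0.0685589   0.15343569] [ 0.47088455 -0.03920548  0.18304104]
top 0
```

Request:
apply_moves([
  [0,0,0,0.04,0],
  [0,0,0,0.08,0],
  [0,0,0,0.094,0],
  [0,0.02,0,0.094,0],
  [0,0.035,0,0.094,0],
  [0,0.05,0,0.094,0],
  [0,0.06,0,0.094,0],
  [0,0.07,0,0.094,0],
  [0,0.078,0,0.094,0],
  [0,0.084,0,0.094,0],
  [0,0.088,0,0.094,0],
  [0,0.088,0,0.094,0],
])

```text
t: 3.6
tool_pos: [0.5484, -0.0526, 0.2309]
tool_rot: [3.142, -0.0, 0.001]
contact_force: [0.2, 0.1, 1.4]
opening: 0.0002
grip_force: 0.0
```

Request:
apply_moves([
  [0,0.003,0,0,0],
  [0,0.003,0,0,0],
])

```text
t: 3.77
tool_pos: [0.5509, -0.0524, 0.2307]
tool_rot: [-3.142, 0.0, -0.0]
contact_force: [-0.2, 0.2, -0.1]
opening: 0.0001
grip_force: 0.0
```

Request:
apply_moves([
  [0,-0.03,0,0,0],
  [0,-0.06,0,0,0],
  [0,-0.092,0,-0.03,0],
  [0,-0.092,0,-0.065,0],
  [0,-0.092,-0.035,-0.065,0],
  [0,-0.092,-0.07,-0.065,0],
  [0,-0.092,-0.105,-0.065,0],
  [0,-0.092,-0.14,-0.065,0],
  [0,-0.092,-0.172,-0.065,0],
  [0,-0.092,-0.172,-0.03,0],
  [0,-0.092,-0.172,-0.003,0],
  [0,-0.092,-0.172,-0.003,0],
])

```text
t: 4.77
tool_pos: [0.4558, 0.12, 0.2283]
tool_rot: [3.141, 0.002, -0.016]
contact_force: [-2.0, -1.1, -2.0]
opening: -0.0001
grip_force: 0.0
```

Request:
apply_moves([
  [0,0.02,0,0,0],
  [0,0.035,0,0,0],
  [0,0.05,0,0,0],
  [0,0.06,0,0,0],
  [0,0.07,0,0,0],
  [0,0.08,0,0,0],
  [0,0.087,0,0,0],
  [0,0.092,0,0,0],
  [0,0.092,0,0,0],
  [0,0.06,0,0,0],
  [0,0.03,0,0,0],
  [0,0,0,-0.03,0],
])

```text
t: 5.77
tool_pos: [0.4557, 0.1191, 0.2572]
tool_rot: [3.14, -0.001, -0.02]
contact_force: [-0.3, 0.3, 0.1]
opening: -0.0003
grip_force: 0.0
```

```bash
python3 - <<'E'
from h import *
o=telemetry.get_obs();print(o['t'],o['tool_pos'])
for n in ['scene','top']:
    p=eyes.get_image(n);w=cloud(p);cv2.imwrite(f'pics/{n}3.png',p['img'])
    for d in eyes.outline_of('tag_1',p)[:5]:
        pts=w[d['region']];print(n,round(d['confidence'],2),np.nanmedian(pts,0).round(3),np.nanpercentile(pts,[3],axis=0).round(3),np.nanpercentile(pts,[97],axis=0).round(3))
E
```

```text
5.7667 [0.45568958 0.11914842 0.25719591]
scene 0.78 [0.53  0.034 0.054] [[0.495 0.012 0.014]] [[0.543 0.061 0.074]]
scene 0.61 [0.563 0.196 0.059] [[0.55  0.181 0.04 ]] [[0.572 0.22  0.073]]
scene 0.56 [ 0.565 -0.056  0.059] [[ 0.531 -0.074  0.035]] [[ 0.573 -0.028  0.072]]
scene 0.49 [0.563 0.116 0.056] [[0.494 0.096 0.011]] [[0.572 0.188 0.074]]
top 0.88 [ 0.557 -0.048  0.055] [[ 0.542 -0.069  0.035]] [[ 0.572 -0.027  0.071]]
top 0.77 [0.527 0.036 0.059] [[0.514 0.014 0.036]] [[0.541 0.058 0.074]]
top 0.69 [0.556 0.205 0.057] [[0.541 0.185 0.033]] [[0.57  0.226 0.073]]
top 0.6 [0.557 0.12  0.057] [[0.542 0.1   0.034]] [[0.571 0.141 0.072]]
```

Request:
apply_moves([
  [0,0,0,-0.04,0],
  [0,0.03,-0.02,-0.05,0],
  [0,0.06,-0.04,-0.05,0],
  [0,0.09,-0.06,-0.05,0],
  [0,0.12,-0.08,-0.05,0],
  [0,0.149,-0.086,-0.05,0],
  [0,0.149,-0.086,-0.05,0],
  [0,0.149,-0.086,-0.02,0],
  [0,0.149,-0.086,0.01,0],
  [0,0.149,-0.086,0.026,0],
  [0,0.149,-0.086,0.026,0],
])

```text
t: 6.88
tool_pos: [0.6063, 0.2047, 0.2297]
tool_rot: [3.139, -0.001, -0.019]
contact_force: [-1.2, -0.2, -1.0]
opening: 0.0003
grip_force: 0.0
```

Request:
apply_moves([
  [0,-0.015,0,0,0],
  [0,-0.028,0,0,0],
  [0,-0.04,0,0,0],
  [0,-0.05,0,0,0],
  [0,-0.06,0,0,0],
  [0,-0.067,0,0,0],
  [0,-0.071,0,0,0],
  [0,-0.071,0,0,0],
  [0,-0.04,0,0,0],
  [0,-0.01,0,-0.02,0],
  [0,0,0,-0.06,0],
  [0,0,0,-0.1,0],
])

```text
t: 7.88
tool_pos: [0.6099, 0.2049, 0.3359]
tool_rot: [3.141, -0.002, -0.006]
contact_force: [1.2, -0.8, 0.7]
opening: -0.0001
grip_force: 0.0
```

Request:
apply_moves([
  [0,-0.04,0,-0.04,0],
  [0,-0.08,0,-0.08,0],
  [0,-0.12,0,-0.1,0],
  [0,-0.15,0,-0.1,0],
  [0,-0.15,0,-0.1,0],
  [0,-0.15,0,-0.1,0],
])

```text
t: 8.38
tool_pos: [0.4563, 0.2058, 0.44]
tool_rot: [-3.14, -0.002, -0.007]
contact_force: [0.8, 0.4, 0.2]
opening: -0.0003
grip_force: 0.0
```

```bash
python3 - <<'E'
from h import *
o=telemetry.get_obs();print(o['t'],o['tool_pos'])
for n in ['scene','top']:
    p=eyes.get_image(n);w=cloud(p)
    cv2.imwrite(f'pics/{n}4.png',cv2.resize(p['img'][110:300,130:450],(800,475),interpolation=2))
    for d in eyes.outline_of('tag_1',p)[:5]:
        pts=w[d['region']];print(n,round(d['confidence'],2),np.nanmedian(pts,0).round(3),np.nanpercentile(pts,[3],axis=0).round(3),np.nanpercentile(pts,[97],axis=0).round(3))
E
```

```text
8.3833 [0.45629997 0.20580286 0.44003391]
scene 0.88 [0.53  0.034 0.055] [[0.518 0.013 0.037]] [[0.541 0.056 0.073]]
scene 0.65 [ 0.566 -0.057  0.061] [[ 0.532 -0.074  0.034]] [[ 0.573 -0.029  0.073]]
scene 0.44 [0.565 0.111 0.059] [[0.552 0.096 0.042]] [[0.572 0.132 0.073]]
top 0.81 [0.526 0.036 0.059] [[0.514 0.014 0.036]] [[0.541 0.057 0.074]]
top 0.78 [0.557 0.12  0.057] [[0.542 0.099 0.035]] [[0.572 0.143 0.072]]
top 0.73 [0.528 0.204 0.059] [[0.516 0.184 0.031]] [[0.543 0.227 0.075]]
top 0.6 [ 0.557 -0.048  0.056] [[ 0.542 -0.07   0.035]] [[ 0.571 -0.027  0.072]]
```

View pics/scene4.png

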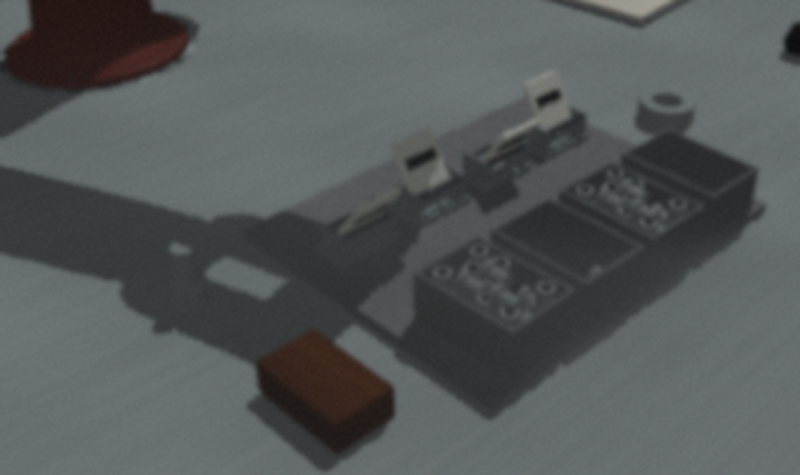

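In the scene crop, the bar tags at (420,160) and (548,100) stand before the not-full bins. The tags at (370,215) and (510,135) lean towards the full bins. The arm is clear of everything.

```bash
python3 -c "
from h import *
print(ctrl.finish_job())"
```

```text
the job is handed in; nothing more can be done
None
```

I pushed over the three wrong tags and handed the job in; in the last camera images both full bins' tags lean to their bins, the other two lean to the robot, and the arm touched no bin or gauge (the judge's result was not shown).

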